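# Set the red index key in the rail's cross slot

### The job

Take the red-handled index key (not the blue one), set its foot down on the green end of the aluminium rail and slide it along the rail, its foot kept down on the top face, until it comes over the dark cross slot and drops in. Stop there, let go and leave the key standing upright in the slot, and leave the blue key undisturbed.

Things in the scene. Friction and masses are not known exactly. Their poses are not given: they have to be found in the camera images.
- red_key_mid (a point): Red-handled index key, loose, 0.16 kg, 80 mm tall, upright on the bench. Point: its centre, 40 mm above the foot's underside; z up. Foot 18 (x) x 40 (y) x 20 high, dark collar 30 x 48 x 4 on it, then red handle 22 (x) x 36 (y) x 56. Grip the handle from above across its 22 mm (fingers close along x). To enter the slot its x must lie along the rail's x within 10 degrees, either way round.
- rail_pad (a point): Middle of the green patch (50 mm along the rail, full width) near the plain end of an aluminium rail, on its top face. Rail fixed flat on the bench, 310 mm long, 80 wide, top face 24 mm above the bench. x points along the rail from patch to slot, y across it, z up. The top face is flat and free between patch and slot.
- rail_slot (a point): Middle of the mouth of the rail's cross slot, level with the top face, 170 mm from the green patch along the rail's x. A dark-floored groove right across the rail (80 mm along y, open at both ends), 34 mm wide (x), 12 mm deep. Axes as for the green patch. A key standing in the slot has its centre 28 mm above this point.
- blue_key_mid (a point): Similar key with a blue handle, the wrong one: its foot is 44 mm thick (x) and cannot enter the slot. Loose on the bench, 80 mm tall, 48 mm wide (y); point: its centre, 40 mm up. Leave it standing where it is. Red and blue key may change places.

How it is judged:
By the outcome, as a careful person would: the job done as asked, in the order asked, and still so for the second after the job is handed in, with the robot touching nothing.
It also fails if it takes over 48 s, if anything falls off the work surface, if the arm or the gripper's body presses on something with over 40 N, if the wrist force passes 120 N, or if a joint passes its speed limit or range.

### The arm

A 6-joint arm with a two-finger parallel gripper is mounted at the origin on a cart in front of the work surface, level with it; the furniture and walls round the work are solid. World frame = base frame: x ahead of the robot, y to its left, z up, the work surface at z = 0. Lengths are in m, angles in rad, forces in N, time in s.
With the tool pointing down it reaches from about 0.3 to 0.95 m from the base axis. Payload 3.1 kg.
Tool frame: the origin (TCP) lies midway between the tips of the shut fingers; the grasp point (between the pads) lies 19 mm behind it; z points along the fingers, y is the direction in which the jaws open and shut (so a half turn about z gives the same grasp; the last joint's range is limited). The gripper opens to 85 mm and grips with 20 to 120 N. Pads are 22 mm wide; open, the fingers measure 114 mm over their backs; the gripper's body (76 mm by 85 mm) begins 54 mm behind the grasp point. The pads swing forward as they close: fully open they stand 13 mm farther back than shut.
Start: joints at [1.161, 0.308, 1.634, -0, 1.2, -0.07], TCP at [0.208, 0.589, 0.231] pointing down, gripper open.
Joint ranges: [-3.06, 3.06], [-0.79, 1.96], [0.05, 2.63], [-1.19, 4.34], [0.05, 2.64], [-2.94, 2.94]. Speed limits (rad/s): [2.79, 2.79, 3.14, 3.14, 3.14, 3.14].

### API

Orientations are given as a unit quaternion [w, x, y, z].
In Python, from rig import arm, cams gives the robot as it stands.
- The arm moves only by the tool send_rows, never from a script. Its arguments are lists of equal length, an entry for each row: "linear": the shift along the tool's x, y, z in m, a list of three; "rotation": the turn, a rotation vector about the tool's x, y, z in degrees, a list of three. In form: {"linear": [[x, y, z], ...], "rotation": [[ax, ay, az], ...]}. A call has exactly 10 rows; each row is the pose to reach, as a shift and turn from the pose measured when the call began, along the tool's axes at that moment; what a row does not reach only later rows make up. A row lasts 1/10 s, in which the tool goes at most 50 mm and 8.59 degrees, less where a joint would pass 70% of its speed; a pose out of reach is approached as far as the arm can. A call with a gripper value outside its range is refused whole. "gripper" is the opening, from -1 (shut) to 1 (fully open), so that 0 is half open, set as the call begins (left out, the last holds). The fingers move at their own pace and stop on an object; "newtons" is the grip in N (left out, the last holds). Time passes only in rows, so rows that repeat a pose let the fingers close, or fill a call up. It gives the time, the measured TCP pose, the force and the opening at its end, in the units of the state.
- arm.get_obs(): the state, without advancing time (a new reading comes with each control period).
- cams.snapshot(name): name is "side" or "top" or "wrist"; returns a dict with "img" (480x640x3 uint8, red, green, blue), "camera_matrix" (3x3 intrinsics, pixels), "T" (4x4, takes a point from camera to world coordinates). Camera axes: x right, y down, z forward; pixel columns grow to the right and rows downward; lengths in m; the calibration is good to about 2 mm. The wrist camera is an equidistant fisheye: a pixel r from the principal point sees the ray r / f radians off the axis. A picture is of the moment at which its call begins. There is no depth.
- arm.close_job(): hands the job in, once; it reports no verdict.
The state is a dict: "time": time; "q": joint angles; "qvel": joint speeds; "joint_torque": joint torques, N m; "ee_pos": TCP position; "tcp_rot": TCP orientation; "wrist_force": force on the tool from outside, world axes, zero at the start; "wrist_torque": the same for the moment, N m; "width": opening from 0.0 (shut) to 1.0 (fully open).
Only numpy, scipy, OpenCV 4.12 (cv2) and the standard library are available. Lean on these libraries where they do the work, as an engineer would, in place of code of your own. Each camera call takes 0.05 s, during which the arm holds its last target. There are 200 camera calls.

## Working session

There is one attempt and no reset: what is moved stays moved. The work goes in short steps, Python scripts to look and compute and a tool call to move; the robot and the scene stay as the last step left them, time stands still between calls to the robot, and variables do not carry over. Pictures are saved under pics/ and viewed, about 8 in all and at most 12, crops included, and the job is handed in when it is done.

Besides the shell and the picture viewer there is one more tool, called after "Request:" in YAML: its name, and indented under it one key for each argument. send_rows: Moves the arm, as the interface text tells. Its arguments: {"type":"object","properties":{"linear":{"type":"array","items":{"type":"array","items":{"type":"number"}}},"rotation":{"type":"array","items":{"type":"array","items":{"type":"number"}}},"gripper":{"type":"number"},"newtons":{"type":"number"}},"required":["linear","rotation"]}

```bash
mkdir -p pics; ls
python3 - <<'E'
from rig import arm,cams
import cv2,numpy as np
np.set_printoptions(precision=4,suppress=True)
o=arm.get_obs();print(o)
for n in("top","side"):
    s=cams.snapshot(n);cv2.imwrite(f"pics/{n}0.png",s["img"][:,:,::-1]);print(n,s["camera_matrix"],s["T"])
E
```

```text
pics
{'time': 0.0, 'q': array([ 1.1613,  0.309 ,  1.6352, -0.    ,  1.1997, -0.0697]), 'qvel': array([-0.0003,  0.0001,  0.0014,  0.0003, -0.0011, -0.0014]), 'joint_torque': array([  0.0007, -41.5248, -27.6672,   0.0001,   0.0099,   0.    ]), 'ee_pos': array([0.208 , 0.5885, 0.23  ]), 'tcp_rot': array([-0.0003,  0.1691,  0.9856, -0.0011]), 'wrist_force': array([0.8483, 0.082 , 0.1914]), 'wrist_torque': array([-0.0071, -0.0188, -0.0126]), 'width': 1.0001561674138606}
top [[527.5582   0.     331.027 ]
 [  0.     527.5582 250.4196]
 [  0.       0.       1.    ]] [[-0.019  -0.9961  0.0865  0.4796]
 [-0.9998  0.0195  0.0046 -0.0151]
 [-0.0062 -0.0864 -0.9962  0.931 ]
 [ 0.      0.      0.      1.    ]]
side [[542.2511   0.     320.24  ]
 [  0.     542.2511 241.809 ]
 [  0.       0.       1.    ]] [[ 0.7903 -0.3575  0.4976  0.1297]
 [-0.6125 -0.4392  0.6573 -0.5752]
 [-0.0164 -0.8242 -0.566   0.5607]
 [ 0.      0.      0.      1.    ]]
```

View pics/top0.png

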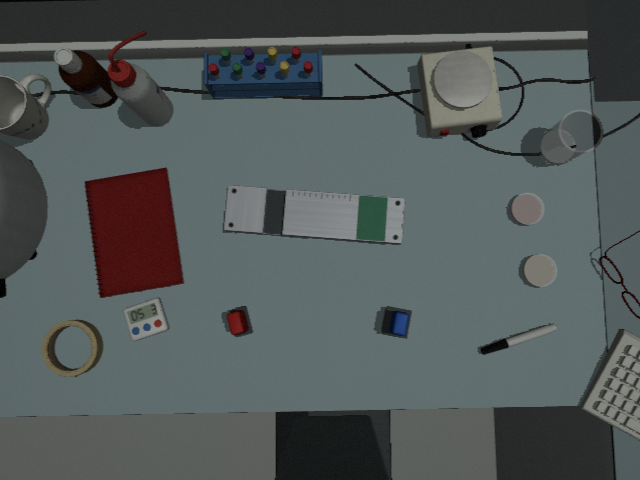

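View pics/side0.png

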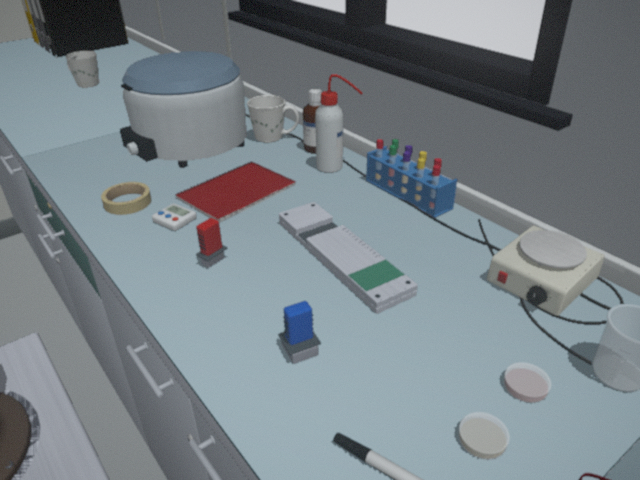

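```bash
cat > h.py <<'E'
import cv2,numpy as np
np.set_printoptions(precision=4,suppress=True)
def cast(s,uv,z):
    K,T=s["camera_matrix"],s["T"]
    uv=np.atleast_2d(np.asarray(uv,float))
    d=np.c_[uv,np.ones(len(uv))]@np.linalg.inv(K).T@T[:3,:3].T
    return T[:3,3]+d*((z-T[2,3])/d[:,2])[:,None]
def proj(s,p):
    T=s["T"];c=(np.atleast_2d(p)-T[:3,3])@T[:3,:3]
    c=c@s["camera_matrix"].T
    return c[:,:2]/c[:,2:]
def hsv(s): return cv2.cvtColor(s["img"],cv2.COLOR_RGB2HSV)
def blob(m,roi):
    a=np.zeros_like(m);x0,y0,x1,y1=roi;a[y0:y1,x0:x1]=m[y0:y1,x0:x1]
    c=max(cv2.findContours(a,cv2.RETR_EXTERNAL,cv2.CHAIN_APPROX_NONE)[0],key=cv2.contourArea)
    return c[:,0,:].astype(np.float32)
def rect(s,c,z):
    p=cast(s,c,z)[:,:2]
    r=cv2.minAreaRect((p*1000).astype(np.float32));return r
E
python3 - <<'E'
from rig import arm,cams
from h import *
t=cams.snapshot("top");h=hsv(t)
g=cv2.inRange(h,(60,90,40),(90,255,255));r=rect(t,blob(g,(340,180,410,250)),.024);print("green",r)
d=cv2.inRange(h,(0,0,0),(180,255,75));print("slot",rect(t,blob(d,(250,180,300,245)),.024))
l=cv2.inRange(h,(0,0,100),(180,60,255));print("rail",rect(t,blob(cv2.bitwise_or(l,cv2.bitwise_or(d,g)),(215,180,415,250)),.024))
red=cv2.bitwise_or(cv2.inRange(h,(0,120,60),(10,255,255)),cv2.inRange(h,(170,120,60),(180,255,255)))
print("redall",rect(t,blob(red,(215,295,260,345)),.08))
for a,(x0,y0,x1,y1) in {"red":(205,290,275,350),"blue":(365,290,425,350)}.items():
    cv2.imwrite(f"pics/{a}.png",cv2.resize(t["img"][y0:y1,x0:x1,::-1],None,fx=9,fy=9,interpolation=cv2.INTER_NEAREST))
for y in range(308,338,3): print(y,t["img"][y,222:256,0])
for y in range(300,342,3): print(y,t["img"][y,222:256,2])
a=cv2.hconcat([cv2.imread("pics/red.png")[:, :540],cv2.imread("pics/blue.png")]);cv2.imwrite("pics/keys.png",cv2.resize(a,(800,400)))
E
```

```text
green ((613.5343017578125, -82.16732788085938), (47.75825119018555, 75.53959655761719), 84.61373901367188)
slot ((625.5775146484375, 82.18510437011719), (85.42698669433594, 79.68953704833984), 83.6506118774414)
rail ((621.711669921875, 16.973617553710938), (347.5918273925781, 121.11795806884766), 88.8303451538086)
redall ((440.3192443847656, 144.9200897216797), (34.444644927978516, 20.93248748779297), 13.977375984191895)
308 [95 96 96 97 95 97 95 96 97 94 93 93 82 62 38 38 38 43 43 42 42 38 40 42
 50 79 95 98 97 96 98 97 96 97]
311 [96 95 94 95 77 54 53 43 20 22 16 21 26 34 43 58 52 40 43 42 39 41 40 40
 42 59 84 96 95 95 96 96 96 98]
314 [ 55  57  55  54  54  70  83  86  90  94  98 104 105 106 108 106  95  74
  49  46  44  45  44  44  42  38  70  95  96  98  98  97  97  96]
317 [ 54  56  53  54  58  69  92  98 101 102 101 103 104 103 108 107 106  93
  68  47  45  47  43  43  42  41  42  76  97  97  96  95  96  97]
320 [ 79  54  57  52  56  61  78  93 100  99 102 102 105 105 109 109 108 105
  78  44  43  47  46  45  43  41  40  50  77  97  95  95  96  98]
323 [ 95  96  80  53  54  56
[... 1954 characters left out ...]
94  68  65  63  61  48  11  23  25  23  27  26  28  27  30  33
  30  24  15   4   8   3   9   6  17  36  43  53  89 110 111 111]
330 [111 111 110  92  67  63  65  54  26  15  19  22  24  25  29  29  29  28
  33  29  19  11  12   4   3  21  36  45  45  45  64  97 111 109]
333 [111 111 109 111 108 111 110 110  92  48  20  20  15  16  14  17  11  14
  20  23  27  41  44  48  47  52  51  59  67  79  99 110 109 109]
336 [110 111 110 110 112 109 109 110 110 110 110 111  91  62  54  50  55  71
  71  90 109 110 111 110 111 109 110 110 110 109 112 110 110 111]
339 [111 110 111 110 110 109 111 109 111 110 110 109 109 110 111 111 111 110
 110 111 113 110 110 111 109 111 110 110 111 111 109 111 110 111]
```

View pics/red.png

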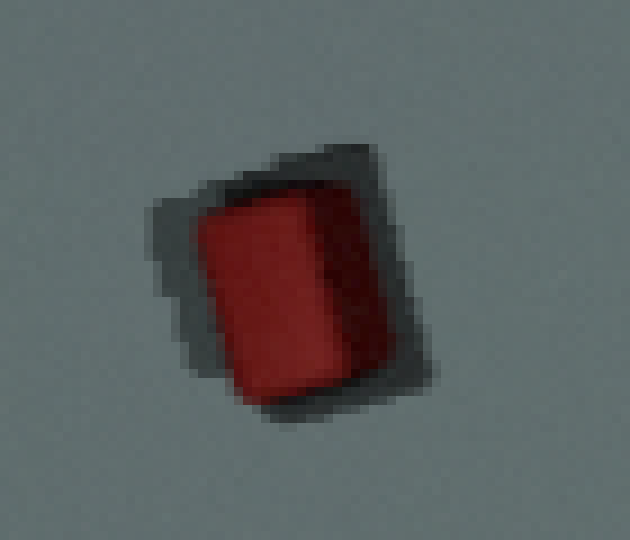

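Run:
```python
from rig import arm,cams
from h import *
t=cams.snapshot("top");h=hsv(t);R=t["img"]
def cen(m,roi,z):
    c=blob(m,roi);M=np.zeros(m.shape,np.uint8);cv2.drawContours(M,[c.astype(np.int32)[:,None]],-1,255,-1)
    y,x=np.nonzero(M);p=cast(t,np.c_[x,y],z)[:,:2]*1000
    w,v=np.linalg.eigh(np.cov(p.T));return p.mean(0),np.sqrt(12*w),np.degrees(np.arctan2(v[1],v[0])),len(p)
print(R[212,215:300].max(-1),R[212,345:412].max(-1))
print(R[180:250,330].max(-1),R[180:250,274].max(-1))
g=cv2.inRange(h,(60,90,40),(90,255,255));print("green",cen(g,(340,180,410,250),.024))
d=cv2.inRange(h,(0,0,0),(180,255,85));print("slot",cen(d,(258,192,292,233),.024))
l=cv2.inRange(h,(0,0,128),(180,255,255));print("rail",cen(cv2.bitwise_or(l,cv2.bitwise_or(cv2.inRange(h,(0,0,0),(180,255,85)),g)),(218,183,412,247),.024))
m=np.where((R[:,:,0]>78)&(R[:,:,2]<45),255,0).astype(np.uint8)
print("redtop",cen(m,(215,295,260,345),.08))
b=np.where((R[:,:,2]>100)&(R[:,:,0]<60),255,0).astype(np.uint8)
print("bluetop",cen(b,(375,295,420,345),.08))
s=cams.snapshot("side")
hs=hsv(s)
for n,p in {"red":(.4403,.145,.08)}.items(): print(proj(s,p),proj(t,p))
```

```text
[110 110 109 110 111 111 112 111  92  64  98 123 126 126 126 128 129 125
 124 126 126 124 125 128 126 127 127 127 129 131 130 131 128 127 128 128
 129 130 132 131 131 133 133 135 133 131 132 131 126 104  58  43  42  44
  46  45  44  44  44  43  43  45  44  45  44  43  46  35  25  93 125 126
 127 128 125 124 125 125 126 126 126 126 126 127 126] [141 141 143 142 142 142 142 143 143 142 142 140 125  96  78  81  79  81
  79  80  81  80  81  81  82  81  80  82  80  80  81  81  79  78  83  80
  80  81  82  80  81 107 133 143 144 143 143 141 142 141 141 141 142 141
 144 142 144 123  95 107 111 109 112 112 113 112 112]
[112 111 111 111 111 111 112 111 111 111 112 109 102 134 131 128 132 133
 134 133 135 136 136 133 133 135 133 133 137 140 136 138 136 135 137 133
 137 138 139 138 135 137 134 138 139 138 139 135 134 139 138 138 137 137
 137 141 143 135  45  52 112 111 112 112 111 111 111 111 113 112] [110 111 111 110 111 112 112 110 110  96  66  43  45  44  44  47  44  44
  43  44  45  44  46  42  46  45  45  46  43  44  46  43  43  43  44  44
  46  44  43  44  47  45  44  45  44  46  44  44  44  45  46  45  47  50
  86  60 112 112 112 110 110 110 110 110 110 111 110 111 111 111]
green (array([613.5046, -82.216 ]), array([47.7417, 75.4537]), array([-95.2767, 174.7233]), 1187)
slot (array([627.2636,  86.9612]), array([33.6205, 72.3032]), array([-96.7601, 173.2399]), 795)
rail (array([619.1751,  21.1795]), array([ 82.1879, 272.2164]), array([174.626,  84.626]), 5936)
redtop (array([440.1149, 144.9832]), array([18.8288, 33.2727]), array([ -76.2836, -166.2836]), 247)
bluetop (array([ 434.1509, -120.5481]), array([16.7302, 30.8194]), array([-103.083,  166.917]), 203)
[[207.1556 223.0646]] [[234.8667 322.6513]]
```

Top view: the red key is at (235,322), the blue at (397,322), the green patch at (372,218) and the slot at (274,212). Green to slot measures 169.7 mm against 170 given, so the rail x points at about 85°. The red key's x is at about 104°.

```bash
cat >> h.py <<'E'
from scipy.spatial.transform import Rotation as Ro
def tool(o):
    w,x,y,z=o["tcp_rot"];return Ro.from_quat([x,y,z,w])
def plan(o,pos,yaw):  # yaw: world angle of tool y, degrees; tool pointing down
    Rc=tool(o);a=np.radians(yaw);y=np.array([np.cos(a),np.sin(a),0]);z=np.array([0,0,-1.]);x=np.cross(y,z)
    Rt=Ro.from_matrix(np.c_[x,y,z])
    ry=Rc.as_matrix()[:,1]
    print("lin",Rc.inv().apply(np.array(pos)-o["ee_pos"]),"rot",(Rc.inv()*Rt).as_rotvec(degrees=True),"| now",o["ee_pos"],"yaw",np.degrees(np.arctan2(ry[1],ry[0])),"F",o["wrist_force"],"w",o["width"],"t",o["time"])
E
python3 - <<'E'
from rig import arm
from h import *
plan(arm.get_obs(),(.440,.145,.13),103.7)
E
```

```text
lin [-0.3665 -0.3411  0.101 ] rot [ -0.061   -0.0244 -33.1704] | now [0.2082 0.5889 0.2307] yaw 70.529606484022 F [ 0.0889 -0.5615  0.0795] w 0.9991766984969873 t 0.25
```

Request:
send_rows:
  linear:
    - [-0.03,-0.03,0]
    - [-0.07,-0.065,0]
    - [-0.11,-0.1,0.01]
    - [-0.15,-0.14,0.02]
    - [-0.19,-0.18,0.03]
    - [-0.23,-0.215,0.04]
    - [-0.27,-0.25,0.05]
    - [-0.31,-0.29,0.06]
    - [-0.35,-0.325,0.07]
    - [-0.3665,-0.341,0.08]
  rotation:
    - [0,0,-3]
    - [0,0,-7]
    - [0,0,-11]
    - [0,0,-15]
    - [0,0,-19]
    - [0,0,-23]
    - [0,0,-27]
    - [0,0,-30]
    - [0,0,-33]
    - [0,0,-33.2]
  gripper: 1

```text
time: 1.25
ee_pos: [0.4341, 0.1574, 0.1558]
tcp_rot: [0.001, -0.12, 0.993, -0.0]
wrist_force: [0.3, 0.5, -0.5]
width: 1.003
```

Run:
```python
from rig import arm,cams
from h import *
s=cams.snapshot("wrist");cv2.imwrite("pics/w1.png",s["img"][:,:,::-1])
plan(arm.get_obs(),(.440,.145,.040),103.7)
t=cams.snapshot("side");cv2.imwrite("pics/s1.png",t["img"][:,:,::-1])
```

```text
lin [-0.0027 -0.0061  0.1138] rot [-0.3823 -0.019  -0.1465] | now [0.4358 0.1511 0.1538] yaw 103.55353083693906 F [ 2.5564 -4.9972 -1.0135] w 0.9995538300873912 t 1.3
```

View pics/w1.png

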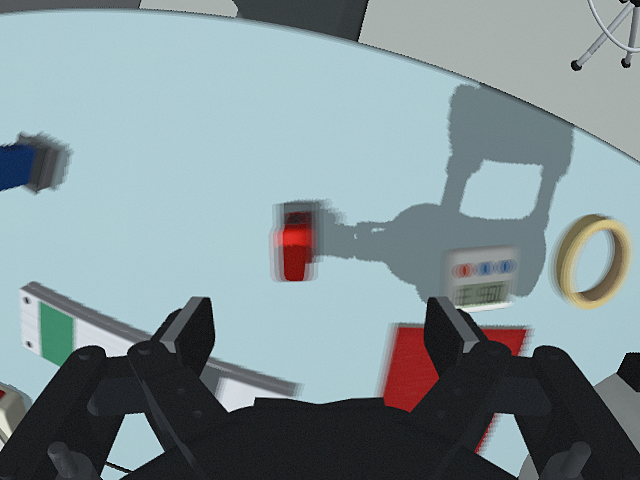

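The wrist view is blurred because the arm is still settling. The key is at (293,245), roughly between the fingers. I'll align at height, then check.

Request:
send_rows:
  linear:
    - [-0.001,-0.003,0.005]
    - [-0.002,-0.005,0.012]
    - [-0.003,-0.006,0.02]
    - [-0.003,-0.006,0.024]
    - [-0.003,-0.006,0.024]
    - [-0.003,-0.006,0.024]
    - [-0.003,-0.006,0.024]
    - [-0.003,-0.006,0.024]
    - [-0.003,-0.006,0.024]
    - [-0.003,-0.006,0.024]
  rotation:
    - [-0.3,0,0]
    - [-0.3,0,0]
    - [-0.3,0,0]
    - [-0.3,0,0]
    - [-0.3,0,0]
    - [-0.3,0,0]
    - [-0.3,0,0]
    - [-0.3,0,0]
    - [-0.3,0,0]
    - [-0.3,0,0]

```text
time: 2.35
ee_pos: [0.4384, 0.149, 0.1303]
tcp_rot: [-0.001, -0.116, 0.993, 0.001]
wrist_force: [0.7, 0.8, 0.8]
width: 1.0
```

```bash
cat >> h.py <<'E'
def fcast(s,uv,z):
    K,T=s["camera_matrix"],s["T"]
    uv=np.atleast_2d(np.asarray(uv,float));d=(uv-K[:2,2])/[K[0,0],K[1,1]];th=np.linalg.norm(d,axis=1,keepdims=True)
    d=np.c_[d/th*np.sin(th),np.cos(th)]@T[:3,:3].T
    return T[:3,3]+d*((z-T[2,3])/d[:,2])[:,None]
E
python3 - <<'E'
from rig import arm,cams
from h import *
s=cams.snapshot("wrist");cv2.imwrite("pics/w2.png",s["img"][:,:,::-1]);print(s["camera_matrix"][0],s["T"][:3,3])
plan(arm.get_obs(),(.440,.145,.040),103.7)
h=hsv(s);m=cv2.inRange(h,(0,150,60),(8,255,255))|cv2.inRange(h,(172,150,60),(180,255,255))
c=blob(m,(230,150,400,330));print(c.min(0),c.max(0),c.mean(0),rect_:=None)
p=(fcast(s,c,.08)[:,:2]*1000).astype(np.float32);print(cv2.minAreaRect(p))
cv2.imwrite("pics/w2c.png",cv2.resize(s["img"][150:330,230:400,::-1],None,fx=3,fy=3))
E
```

```text
[371.6483   0.     318.8603] [0.3727 0.1324 0.2734]
lin [-0.0009 -0.0044  0.0903] rot [ 0.1322 -0.1151 -0.3776] | now [0.4384 0.149  0.1303] yaw 103.32224863912545 F [ 0.3951  0.1894 -0.3637] w 0.9948305312008031 t 2.4
[295. 216.] [333. 294.] [314.1058 255.7548] None
((435.7291564941406, 144.99102783203125), (45.227542877197266, 20.943655014038086), 13.981755256652832)
```

View pics/w2c.png

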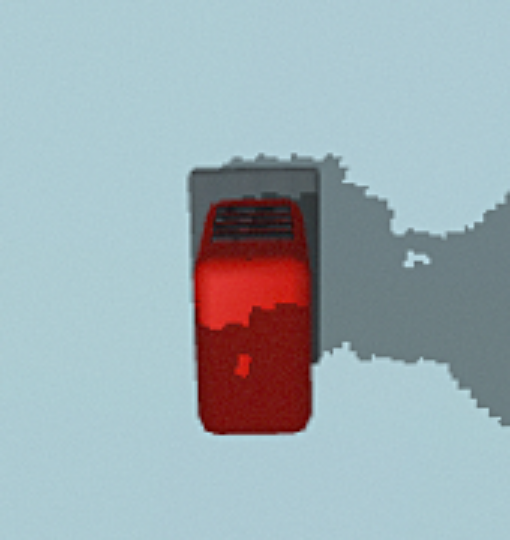

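The wrist view shows the key upright and at 14°. Its top face spans about (296–334, 237–294), giving a centre near (0.440, 0.146), which agrees with the top view. Descending now.

Request:
send_rows:
  linear:
    - [-0.001,-0.004,0.005]
    - [-0.001,-0.004,0.015]
    - [-0.001,-0.004,0.027]
    - [-0.001,-0.004,0.04]
    - [-0.001,-0.004,0.053]
    - [-0.001,-0.004,0.066]
    - [-0.001,-0.004,0.078]
    - [-0.001,-0.004,0.086]
    - [-0.001,-0.004,0.09]
    - [-0.001,-0.004,0.09]
  rotation:
    - [0,0,-0.6]
    - [0,0,-0.6]
    - [0,0,-0.6]
    - [0,0,-0.6]
    - [0,0,-0.6]
    - [0,0,-0.6]
    - [0,0,-0.6]
    - [0,0,-0.6]
    - [0,0,-0.6]
    - [0,0,-0.6]

```text
time: 3.4
ee_pos: [0.4396, 0.1454, 0.0397]
tcp_rot: [-0.002, -0.121, 0.993, 0.001]
wrist_force: [-0.9, -0.5, 0.2]
width: 0.994
```

Request:
send_rows:
  linear:
    - [0,0,0]
    - [0,0,0]
    - [0,0,0]
    - [0,0,0]
    - [0,0,0]
    - [0,0,0]
    - [0,0,0]
    - [0,0,0]
    - [0,0,0]
    - [0,0,0]
  rotation:
    - [0,0,0]
    - [0,0,0]
    - [0,0,0]
    - [0,0,0]
    - [0,0,0]
    - [0,0,0]
    - [0,0,0]
    - [0,0,0]
    - [0,0,0]
    - [0,0,0]
  gripper: -1
  newtons: 45

```text
time: 4.4
ee_pos: [0.44, 0.1455, 0.04]
tcp_rot: [-0.001, -0.121, 0.993, 0.001]
wrist_force: [-0.7, 0.2, 6.6]
width: 0.252
```

Run:
```python
from rig import arm
from h import *
plan(arm.get_obs(),(.440,.145,.13),103.9)
```

```text
lin [ 0.0003 -0.0003 -0.09  ] rot [ 0.1334 -0.148   0.0257] | now [0.44   0.1455 0.04  ] yaw 103.92552136528796 F [-0.6842  0.2092  6.6235] w 0.25232309148019455 t 4.4
```

Gripped, with the opening at 21.4 mm against the 22 mm handle. Lifting.

Request:
send_rows:
  linear:
    - [0,0,-0.005]
    - [0,0,-0.015]
    - [0,0,-0.027]
    - [0,0,-0.04]
    - [0,0,-0.053]
    - [0,0,-0.066]
    - [0,0,-0.078]
    - [0,0,-0.086]
    - [0,0,-0.09]
    - [0,0,-0.09]
  rotation:
    - [0,0,0]
    - [0,0,0]
    - [0,0,0]
    - [0,0,0]
    - [0,0,0]
    - [0,0,0]
    - [0,0,0]
    - [0,0,0]
    - [0,0,0]
    - [0,0,0]

```text
time: 5.4
ee_pos: [0.4406, 0.1454, 0.1306]
tcp_rot: [-0.001, -0.121, 0.993, 0.001]
wrist_force: [-0.9, -0.3, -2.6]
width: 0.246
```

Run:
```python
from rig import arm
from h import *
plan(arm.get_obs(),(.6135,-.082,.13),84.9)
```

```text
lin [-0.1131 -0.2623 -0.0001] rot [ 0.1165 -0.103  19.0242] | now [0.4406 0.1454 0.1306] yaw 103.92409176083363 F [-0.8676 -0.2732 -2.5749] w 0.2464796984163591 t 5.4
```

Request:
send_rows:
  linear:
    - [-0.006,-0.013,0]
    - [-0.018,-0.04,0]
    - [-0.032,-0.074,0]
    - [-0.047,-0.108,0]
    - [-0.062,-0.142,0]
    - [-0.077,-0.176,0]
    - [-0.091,-0.21,0]
    - [-0.103,-0.238,0]
    - [-0.11,-0.255,0]
    - [-0.113,-0.262,0]
  rotation:
    - [0,0,1]
    - [0,0,3]
    - [0,0,5]
    - [0,0,8]
    - [0,0,11]
    - [0,0,14]
    - [0,0,16]
    - [0,0,18]
    - [0,0,19]
    - [0,0,19]

```text
time: 6.4
ee_pos: [0.6141, -0.0845, 0.1288]
tcp_rot: [-0.001, 0.046, 0.999, 0.001]
wrist_force: [-1.2, -0.4, -1.5]
width: 0.255
```

Request:
send_rows:
  linear:
    - [0,0,0]
    - [0,0,0]
    - [0,0,0]
    - [0,0,0]
    - [0,0,0]
    - [0,0,0]
    - [0,0,0]
    - [0,0,0]
    - [0,0,0]
    - [0,0,0]
  rotation:
    - [0,0,0]
    - [0,0,0]
    - [0,0,0]
    - [0,0,0]
    - [0,0,0]
    - [0,0,0]
    - [0,0,0]
    - [0,0,0]
    - [0,0,0]
    - [0,0,0]

```text
time: 7.4
ee_pos: [0.6142, -0.0846, 0.1288]
tcp_rot: [-0.001, 0.046, 0.999, 0.001]
wrist_force: [0.6, -0.1, -2.4]
width: 0.255
```

Run:
```python
from rig import arm,cams
from h import *
plan(arm.get_obs(),(.6135,-.082,.075),84.9)
s=cams.snapshot("side");im=s["img"][150:390,210:530,::-1];cv2.imwrite("pics/s3.png",cv2.resize(im,None,fx=2.4,fy=2.4))
```

```text
lin [0.0008 0.0024 0.0538] rot [ 0.0624 -0.1489 -0.1323] | now [ 0.6142 -0.0846  0.1288] yaw 84.76762675075629 F [ 0.56   -0.0524 -2.4162] w 0.2553875232277812 t 7.4
```

View pics/s3.png

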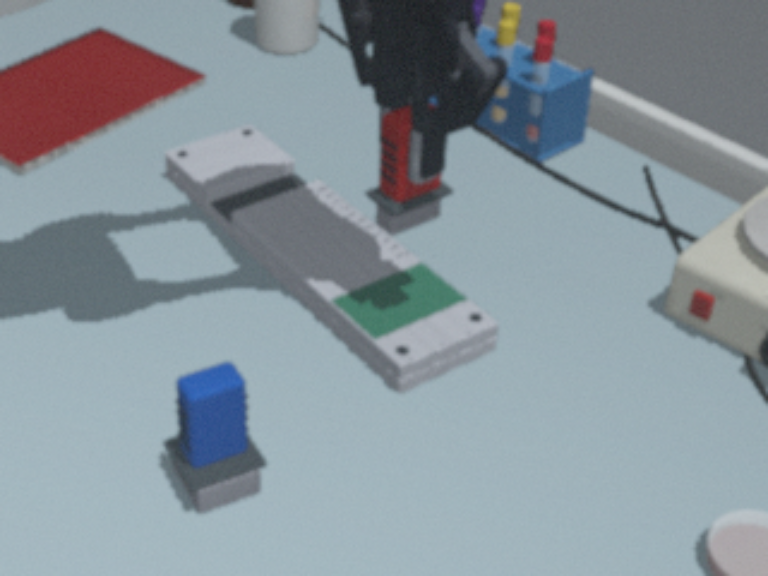

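Side view: the key hangs upright in the jaws, square to the rail and above the patch. The blue key is standing at (215,430) in the crop. Lowering to 2–3 mm above the rail, then creeping.

Request:
send_rows:
  linear:
    - [0.001,0.002,0.004]
    - [0.001,0.002,0.012]
    - [0.001,0.002,0.022]
    - [0.001,0.002,0.032]
    - [0.001,0.002,0.042]
    - [0.001,0.002,0.05]
    - [0.001,0.002,0.056]
    - [0.001,0.002,0.06]
    - [0.001,0.002,0.062]
    - [0.001,0.002,0.062]
  rotation:
    - [0,0,0]
    - [0,0,0]
    - [0,0,0]
    - [0,0,0]
    - [0,0,0]
    - [0,0,0]
    - [0,0,0]
    - [0,0,0]
    - [0,0,0]
    - [0,0,0]

```text
time: 8.45
ee_pos: [0.6132, -0.0824, 0.0666]
tcp_rot: [-0.001, 0.046, 0.999, 0.001]
wrist_force: [-0.4, 0.5, -2.0]
width: 0.249
```

Request:
send_rows:
  linear:
    - [0,0,0.0005]
    - [0,0,0.001]
    - [0,0,0.0015]
    - [0,0,0.002]
    - [0,0,0.0025]
    - [0,0,0.003]
    - [0,0,0.003]
    - [0,0,0.003]
    - [0,0,0.003]
    - [0,0,0.003]
  rotation:
    - [0,0,0]
    - [0,0,0]
    - [0,0,0]
    - [0,0,0]
    - [0,0,0]
    - [0,0,0]
    - [0,0,0]
    - [0,0,0]
    - [0,0,0]
    - [0,0,0]

```text
time: 9.45
ee_pos: [0.6133, -0.0824, 0.0641]
tcp_rot: [-0.001, 0.046, 0.999, 0.001]
wrist_force: [-1.3, -0.3, 3.7]
width: 0.254
```

Contact: the force went from -2.0 to +3.7 N at TCP z 0.0641, where contact was expected at 0.064. I'll slide with a light press.

Request:
send_rows:
  linear:
    - [0,0,0.0008]
    - [0,0.003,0.0012]
    - [0,0.006,0.0012]
    - [0,0.01,0.0012]
    - [0,0.014,0.0012]
    - [0,0.018,0.0012]
    - [0,0.022,0.0012]
    - [0,0.026,0.0012]
    - [0,0.028,0.0012]
    - [0,0.03,0.0012]
  rotation:
    - [0,0,0]
    - [0,0,0]
    - [0,0,0]
    - [0,0,0]
    - [0,0,0]
    - [0,0,0]
    - [0,0,0]
    - [0,0,0]
    - [0,0,0]
    - [0,0,0]

```text
time: 10.45
ee_pos: [0.6176, -0.0535, 0.064]
tcp_rot: [0.0, 0.045, 0.999, -0.0]
wrist_force: [0.3, -3.8, 4.6]
width: 0.251
```

Run:
```python
from rig import arm
from h import *
o=arm.get_obs();plan(o,(.6283,.087,o["ee_pos"][2]),84.9);print(o["wrist_torque"])
```

```text
lin [ 0.002   0.1409 -0.0001] rot [-0.044   0.0463 -0.0833] | now [ 0.6176 -0.0535  0.064 ] yaw 84.81671617650088 F [ 0.3397 -3.8313  4.5545] w 0.2505367953877698 t 10.45
[-0.7858  0.1658  0.0158]
```

Request:
send_rows:
  linear:
    - [0,0.004,0.0014]
    - [0,0.01,0.0014]
    - [0,0.016,0.0014]
    - [0,0.023,0.0014]
    - [0,0.03,0.0014]
    - [0.001,0.037,0.0014]
    - [0.001,0.044,0.0014]
    - [0.001,0.051,0.0014]
    - [0.001,0.057,0.0014]
    - [0.001,0.06,0.0014]
  rotation:
    - [0,0,0]
    - [0,0,0]
    - [0,0,0]
    - [0,0,0]
    - [0,0,0]
    - [0,0,0]
    - [0,0,0]
    - [0,0,0]
    - [0,0,0]
    - [0,0,0]

```text
time: 11.45
ee_pos: [0.6238, 0.0057, 0.0641]
tcp_rot: [0.002, 0.044, 0.999, -0.001]
wrist_force: [-1.6, -4.6, 6.7]
width: 0.252
```

Run:
```python
from rig import arm
from h import *
o=arm.get_obs();plan(o,(.6283,.087,o["ee_pos"][2]),84.9);print(o["wrist_torque"])
```

```text
lin [ 0.0028  0.0814 -0.0002] rot [-0.1516  0.2665  0.0001] | now [0.6238 0.0057 0.0641] yaw 84.89978325769776 F [-1.5632 -4.6102  6.7062] w 0.2523961134085985 t 11.45
[-0.934   0.2228  0.0248]
```

Request:
send_rows:
  linear:
    - [0,0.004,0.0014]
    - [0.001,0.01,0.0014]
    - [0.001,0.016,0.0014]
    - [0.001,0.022,0.0014]
    - [0.001,0.028,0.0014]
    - [0.001,0.034,0.0014]
    - [0.002,0.04,0.0014]
    - [0.002,0.045,0.0014]
    - [0.002,0.049,0.0014]
    - [0.002,0.052,0.0014]
  rotation:
    - [0,0,0]
    - [0,0,0]
    - [0,0,0]
    - [0,0,0]
    - [0,0,0]
    - [0,0,0]
    - [0,0,0]
    - [0,0,0]
    - [0,0,0]
    - [0,0,0]

```text
time: 12.45
ee_pos: [0.6282, 0.0567, 0.0641]
tcp_rot: [0.004, 0.044, 0.999, -0.003]
wrist_force: [0.3, -4.6, 7.1]
width: 0.249
```

Run:
```python
from rig import arm,cams
from h import *
o=arm.get_obs();plan(o,(.6283,.087,o["ee_pos"][2]),84.9);print(o["wrist_torque"])
s=cams.snapshot("side");im=s["img"][150:310,240:420,::-1];cv2.imwrite("pics/s4.png",cv2.resize(im,None,fx=3.7,fy=3.7,interpolation=cv2.INTER_CUBIC))
```

```text
lin [ 0.0026  0.0302 -0.0002] rot [-0.2658  0.4759  0.0739] | now [0.6282 0.0567 0.0641] yaw 84.9727923584682 F [ 0.2945 -4.5594  7.1189] w 0.248994414545567 t 12.45
[-1.0161  0.196   0.0265]
```

View pics/s4.png

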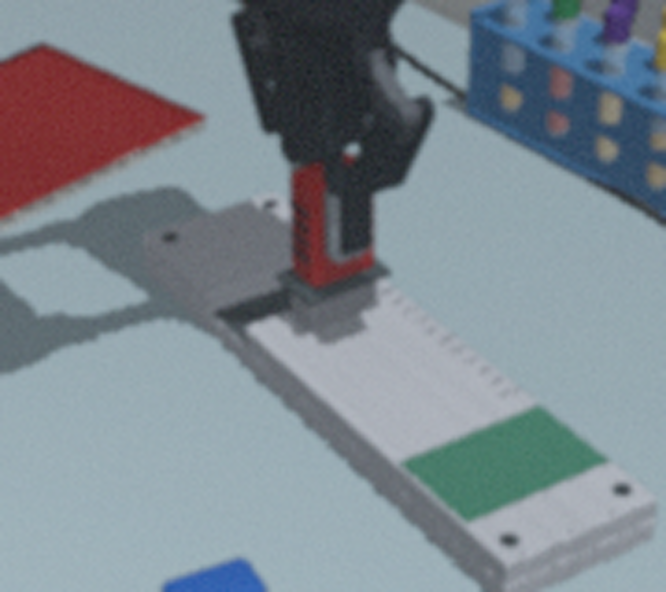

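The foot is flat on the rail with its front at the slot's edge, at (290,310) in the crop. Sliding the last stretch.

Request:
send_rows:
  linear:
    - [0,0.003,0.0014]
    - [0.001,0.006,0.0014]
    - [0.001,0.009,0.0014]
    - [0.001,0.012,0.0014]
    - [0.001,0.015,0.0014]
    - [0.002,0.018,0.0014]
    - [0.002,0.021,0.0014]
    - [0.002,0.024,0.0014]
    - [0.002,0.027,0.0014]
    - [0.002,0.0295,0.0018]
  rotation:
    - [0,0,0]
    - [0,0,0]
    - [0,0,0]
    - [-0.1,0.2,0]
    - [-0.1,0.2,0]
    - [-0.2,0.3,0]
    - [-0.2,0.4,0]
    - [-0.2,0.4,0]
    - [-0.2,0.4,0]
    - [-0.2,0.4,0]

```text
time: 13.5
ee_pos: [0.6278, 0.0874, 0.0609]
tcp_rot: [-0.0, 0.044, 0.999, -0.0]
wrist_force: [-0.1, 0.2, -2.2]
width: 0.25
```

Run:
```python
from rig import arm
from h import *
o=arm.get_obs();plan(o,(.6283,.087,.052),84.9);print(o["wrist_torque"])
```

```text
lin [-0.0005 -0.0004  0.0089] rot [-0.0117 -0.0397  0.0692] | now [0.6278 0.0874 0.0609] yaw 84.96924346769251 F [-0.1286  0.2285 -2.235 ] w 0.249867535402171 t 13.5
[-0.0145  0.0376  0.014 ]
```

The key has dropped 3 mm into the slot and the contact force is gone. Lowering the rest of the way.

Request:
send_rows:
  linear:
    - [0,0,0.0015]
    - [0,0,0.003]
    - [0,0,0.0045]
    - [0,0,0.006]
    - [0,0,0.0075]
    - [0,0,0.0085]
    - [0,0,0.009]
    - [0,0,0.0093]
    - [0,0,0.0095]
    - [0,0,0.0095]
  rotation:
    - [0,0,0]
    - [0,0,0]
    - [0,0,0]
    - [0,0,0]
    - [0,0,0]
    - [0,0,0]
    - [0,0,0]
    - [0,0,0]
    - [0,0,0]
    - [0,0,0]

```text
time: 14.5
ee_pos: [0.6278, 0.0873, 0.052]
tcp_rot: [-0.0, 0.044, 0.999, -0.0]
wrist_force: [-1.8, -0.4, 3.9]
width: 0.248
```

Seated on the floor: z 0.052 as expected, force +3.9 N. Releasing.

Request:
send_rows:
  linear:
    - [0,0,0]
    - [0,0,0]
    - [0,0,0]
    - [0,0,0]
    - [0,0,0]
    - [0,0,0]
    - [0,0,0]
    - [0,0,0]
    - [0,0,0]
    - [0,0,0]
  rotation:
    - [0,0,0]
    - [0,0,0]
    - [0,0,0]
    - [0,0,0]
    - [0,0,0]
    - [0,0,0]
    - [0,0,0]
    - [0,0,0]
    - [0,0,0]
    - [0,0,0]
  gripper: 0.7

```text
time: 15.5
ee_pos: [0.6279, 0.0873, 0.0521]
tcp_rot: [-0.0, 0.044, 0.999, -0.0]
wrist_force: [0.8, -1.4, 0.3]
width: 0.852
```

Request:
send_rows:
  linear:
    - [0,0,-0.004]
    - [0,0,-0.012]
    - [0,0,-0.025]
    - [0,0,-0.04]
    - [0,0,-0.055]
    - [0,0,-0.07]
    - [0,0,-0.085]
    - [0,0,-0.1]
    - [0,0,-0.11]
    - [0,0,-0.115]
  rotation:
    - [0,0,0]
    - [0,0,0]
    - [0,0,0]
    - [0,0,0]
    - [0,0,0]
    - [0,0,0]
    - [0,0,0]
    - [0,0,0]
    - [0,0,0]
    - [0,0,0]

```text
time: 16.5
ee_pos: [0.6287, 0.0874, 0.1688]
tcp_rot: [0.001, 0.044, 0.999, -0.0]
wrist_force: [0.5, 0.8, 0.0]
width: 0.851
```

Request:
send_rows:
  linear:
    - [0.01,0,0]
    - [0.03,0,0]
    - [0.05,0,0]
    - [0.08,0,0]
    - [0.11,0,0]
    - [0.14,0,0]
    - [0.16,0,0]
    - [0.175,0,0]
    - [0.18,0,0]
    - [0.18,0,0]
  rotation:
    - [0,0,0]
    - [0,0,0]
    - [0,0,0]
    - [0,0,0]
    - [0,0,0]
    - [0,0,0]
    - [0,0,0]
    - [0,0,0]
    - [0,0,0]
    - [0,0,0]

```text
time: 17.5
ee_pos: [0.4482, 0.1032, 0.168]
tcp_rot: [0.0, 0.044, 0.999, -0.0]
wrist_force: [-1.1, -0.2, -0.0]
width: 0.851
```

Run:
```python
from rig import arm,cams
from h import *
o=arm.get_obs();print(o["ee_pos"],o["wrist_force"],o["time"])
s=cams.snapshot("side");im=s["img"][150:390,200:520,::-1];a=cv2.resize(im,None,fx=2.4,fy=2.4)
cv2.imwrite("pics/s5.png",a)
t=cams.snapshot("top");R=t["img"].astype(int)
b=np.where((R[:,:,2]>100)&(R[:,:,0]<60),255,0).astype(np.uint8);print("blue",rect(t,blob(b,(375,295,420,345)),.08))
m=np.where((R[:,:,0]>78)&(R[:,:,2]<45),255,0).astype(np.uint8)
try: print("red",rect(t,blob(m,(240,180,310,250)),.092))
except Exception as e: print(e)
```

```text
[0.4482 0.1032 0.168 ] [-1.1373 -0.2029 -0.0012] 17.5
blue ((434.3027038574219, -120.28732299804688), (17.823701858520508, 32.52973937988281), 76.94408416748047)
red ((627.715087890625, 85.83221435546875), (20.152029037475586, 33.49388885498047), 85.18663787841797)
```

View pics/s5.png

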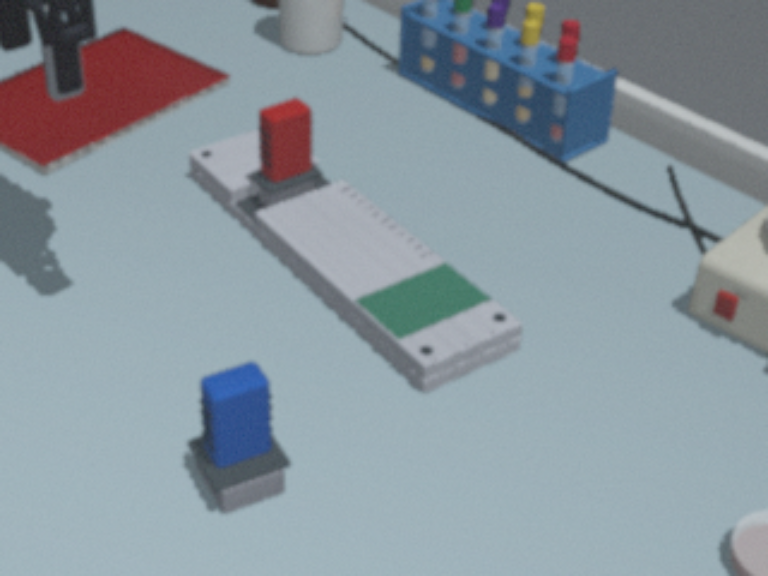

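The red key stands upright in the slot at (290,150) in the crop. Its top measures (0.628, 0.086) at 85°, and the blue key is unmoved at (240,430). Handing in.

```bash
python3 -c "from rig import arm;print(arm.close_job())"
```

```text
the job is handed in; nothing more can be done
None
```

The red key is standing upright in the cross slot, the gripper has let go and moved clear, and I handed the job in at about 17.6 s of the 48 s allowed. No verdict was reported.

- **Slide:** I gripped the red key by its handle, set its foot down in the middle of the green patch and slid it 170 mm along the rail. At each check along the top face the upward force was 4–7 N, and the tool height stayed within 0.1 mm.
- **Drop:** Over the slot the key fell 3 mm and the contact force vanished. I lowered it the rest of the way to the slot floor, 12 mm below the top face in all, and released it.
- **Last checks:** The top view puts the red key at (0.628, 0.086) m and 85°, which is about 1 mm from the measured slot centre and lined up with the rail. The blue key is within 0.3 mm of where it started, and the side view shows both keys upright.
- **Disagreements:** None of the checks failed. The masked colour areas came out 2–4 mm smaller than the true handle tops, which fits soft edges in the image.

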